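# Fish out a catch tray with a pull hook

### The arm

A 7-joint arm with a two-finger parallel gripper is mounted at the origin on a cart in front of the work surface, level with it; the furniture and walls round the work are solid. World frame = base frame: x ahead of the robot, y to its left, z up, the work surface at z = 0. Lengths are in m, angles in rad, forces in N, time in s.
With the tool pointing down it reaches from about 0.425 to 0.975 m from the base axis. Payload 16.7 kg.
Tool frame: the origin (TCP) lies at the very end of the fingers, on their centre line; the grasp point (between the pads) lies 19 mm behind it; y points along the fingers, x is the direction in which the jaws open and shut, and the axes are right-handed (so a half turn about y gives the same grasp; the last joint's range is limited). The gripper opens to 85 mm and grips with 20 to 120 N. Pads are 22 mm wide; open, the fingers measure 114 mm over their backs; the gripper's body (76 mm by 85 mm) begins 54 mm behind the grasp point. The pads swing forward as they close: fully open they stand 13 mm farther back than shut.
Start: joints at [-1.304, 0.426, 0.074, 1.606, -0.034, 1.111, -0.067], TCP at [0.273, 0.617, 0.231] pointing down, gripper open.
Joint ranges: [-2.85, 2.85], [-0.5, 2.14], [-1.23, 1.37], [0.21, 2.46], [-1.02, 4.16], [0.16, 2.05], [-2.73, 2.73]. Speed limits (rad/s): [1.89, 1.89, 2.39, 2.39, 3.01, 3.01, 3.01].

### API

Orientations are given as a rotation vector (axis times angle).
In Python, from bench import bot, hand, solver, monitor, grab_frame, workorder, nets gives the robot as it stands. Calls block until the motion is done:
- bot.move_to(position, orientation): joint-space move of the TCP to a pose.
- bot.line_to(position, feed=0.15, attitude=None): straight line of the TCP; attitude=None keeps the orientation; feed is the mean speed in m/s.
- bot.movej(angles): joint-space move.
- hand.command_gripper(opening, force=None): finger opening in m; force is the grip in N (None keeps the last); returns when the fingers have stopped.
- bot.hold(seconds).
- solver.solve_ik(position, orientation): joint angles nearest the present ones, or None.
- monitor.get_state(): the state.
- grab_frame(name): name is "scene" or "side" or "wrist"; returns a dict with "image" (420x560x3 uint8, red, green, blue), "vertical_fov" (degrees; the focal length in pixels is half the picture's height over the tangent of half this angle, whatever the lens; pixels are square), "cx", "cy" (the principal point, pixels), "rvec" (rotation vector, rad) and "tvec" (3), from world to camera coordinates, as OpenCV has them. Camera axes: x right, y down, z forward; pixel columns grow to the right and rows downward; lengths in m; the calibration is good to about 2 mm. A picture is of the moment at which its call begins. There is no depth.
A pose or a line that the arm cannot do raises bot.IKError and nothing moves.
- workorder.sign_off(): hands the job in, once; it reports no verdict.
Trained networks look in a picture, given as the dict that the camera call returned (one of the last four; its "shot" number tells which), for a name from the list of things; names that differ only in an ending like _2 or _b are one class to them, and where a whole thing is asked for, a point or a joint stands for the part that bears it (a point fixed in the world has none). Each returns a list of dicts, best first, with "confidence" (0 to 1); they miss things now and then, are a little off and sometimes report something else, mostly with a low value. They report only what shows in the picture. A call takes as long as a camera call.
- nets.regions_of(target, picture): "region" (420x560 bool, what is visible of it) and "extent" ([left, top, width, height] in pixels, round what is visible of it).
The state is a dict: "time_s": time; "joint_positions": joint angles; "joint_velocities": joint speeds; "effort": joint torques, N m; "tool_pos": TCP position; "tcp_rot": TCP orientation; "contact_force": force on the tool from outside, world axes, zero at the start; "ft_torque": the same for the moment, N m; "gripper_width": finger opening in m.
Only numpy, scipy, OpenCV 4.12 (cv2) and the standard library are available. Lean on these libraries where they do the work, as an engineer would, in place of code of your own. Each camera call takes 0.05 s, during which the arm holds its last target. There are 200 camera calls.

### The job

The catch tray under the grey plinth has slid in too far to be gripped by hand: take the orange-handled pull hook, catch the hidden eye on the tray's front under the overhanging top, and gently draw the tray out with the hook until its front panel stands a good centimetre out past the edge of the plinth's top. Then unhook and stand the hook upright on the bench again, back where it stood. Feel your way lightly (no hard pushing against plinth, tray or eye), keep the gripper itself off the plinth and the tray, and leave the grease tin and the two connectors on the plinth where they are.

Things in the scene. Friction and masses are not known exactly. Their poses are not given: they have to be found in the camera images.
- hook: loose pull hook, about 150 g, standing freely on a square steel foot 36 x 36 x 5 mm. Origin: centre of the foot's underside; z up, x along its reach. Square orange handle on the origin's axis, 22 x 22 mm, from 35 to 105 mm above the underside: grip it firmly at 60 to 85 mm. At foot level a round rod, 7 mm thick (axis 4.5 mm up), runs along +x to the upturned tip.
- hook_tip (a point): top end of the hook's tip: a 7 mm thick round pin that stands straight up from the end of the rod; at (110, 0, 36.5) mm in the hook's frame
- plinth: grey steel plinth bolted to the bench, 200 mm wide (y), 215 deep (x), 74 high. Origin: at bench level under the middle of its front edge; x into the plinth, away from the robot, z up. The top is 8 mm thick (underside 66 mm up); below it the front is open between side walls (inner faces y = -92 and +92 mm). Valve and seal blocks, 60 mm high, are bolted on the rear (x over 120 mm).
- slot_mid (a point): middle of the line on which the pull eye's centre lies (hidden under the plinth's top, moves with the tray; axes as the plinth's): at x = 48 mm minus the tray joint, y = 0, z = 48 mm of the plinth. The eye is clamped anywhere from y = -45 to +45 mm of this point, different each time and not measured: find it by touch. Touches below 15 N do not shift it sideways.
- tray (a joint): how far the tray inside the plinth is drawn out towards the robot (plinth's -x), m: 0 home, 0.13 at its stop. It drags with about 4 N and stays where left. Front panel 174 mm wide, 8 to 58 mm up, 70 mm behind the plinth's front edge at 0, level with it at 0.07. The eye: flat level ring of 6 mm bar, hole vertical, 20 mm inside, 32 mm outside, centre 22 mm before the panel on a lug 32 mm wide.
- grease_tin: flat round blue and white tin, 54 mm across, 24 mm high, on the bench to the left of the hook; origin at the centre of its underside; a bystander
- connector_a: dark grey sealed connector, 25 x 26 mm, 32 mm high, loose on the left of the plinth's top; origin at the centre of its underside; a bystander
- connector_b: dark grey sealed connector like the other, loose on the right of the plinth's top; origin at the centre of its underside; a bystander

How it is judged:
On the way, in this order (a step that is already met when the one before it is completed fails the run):
1. the hook's tip has been brought in under the plinth's top (x of hook_tip in the frame of plinth above 0.015 m and z of hook_tip in the frame of plinth below 0.066 m), for 0.1 s.
2. the tray has been drawn out by the hook: joint above 0.08 m (value of joint tray above 0.08 m), for 0.2 s.
At the end, for the whole second after the job is handed in: The tray is out by more than 80 mm (its panel at least 10 mm past the edge of the plinth's top); the hook stands upright on its foot on the bench, at rest, within 60 mm of where it stood at the start, not touching plinth or tray (value of joint tray above 0.08 m and angle between hook's own z axis and vertical below 0.1 rad and height (world z) of hook below 0.004 m and distance of hook from where it was at the start of the episode below 0.06 m and linear speed of hook below 0.02 m/s and contact force between hook and plinth below 0.3 N).
It fails at once if the hook pressed on plinth, tray or eye with more than 25 N (contact force between hook and plinth above 25 N).
It fails at once if the gripper or arm touched plinth or tray (over 2 N) (contact force between any of the fingers, the arm and plinth above 2 N).
It fails at once if the tray was jerked (faster than 0.3 m/s) (velocity of joint tray above 0.3 m/s).
It fails at once if a bystander was shifted by more than 20 mm (distance of any of grease_tin, connector_a, connector_b from where it was at the start of the episode above 0.02 m).
It also fails if it takes over 70 s, if anything falls off the work surface, if the arm or the gripper's body presses on something with over 40 N, if the wrist force passes 120 N, or if a joint passes its speed limit or range.

## Working session

There is one attempt and no reset: what is moved stays moved. The work goes in short steps, each a Python script; the robot and the scene stay as the last script left them, time stands still between calls to the robot, and variables do not carry over. Pictures are saved under pics/ and viewed, about 8 in all and at most 12, crops included, and the job is handed in when it is done.

```bash
ls; mkdir -p pics
python3 - <<'E'
from bench import bot, hand, solver, monitor, grab_frame, workorder, nets
import cv2, numpy as np
s=monitor.get_state(); print({k:np.round(v,3) for k,v in s.items()})
ims=[]
for c in ("scene","side"):
    f=grab_frame(c); 
    print(c,f["vertical_fov"],f["cx"],f["cy"],np.round(f["rvec"],4),np.round(f["tvec"],4))
    for n in ("hook","plinth","grease_tin","connector_a","tray"):
        print(n,[(round(r["confidence"],2),r["extent"]) for r in nets.regions_of(n,f)][:3])
    cv2.imwrite(f"pics/{c}0.png",cv2.resize(f["image"][:,:,::-1],(784,588)))
E
```

```text
pics
{'time_s': np.float64(0.0), 'joint_positions': array([-1.303,  0.427,  0.074,  1.607, -0.034,  1.111, -0.067]), 'joint_velocities': array([-0.002, -0.   , -0.001,  0.001,  0.   ,  0.001, -0.001]), 'effort': array([-1.0000e-03, -9.4982e+01,  3.7600e+00, -4.6353e+01,  1.9000e-02,
        1.0000e-02, -0.0000e+00]), 'tool_pos': array([0.273, 0.617, 0.231]), 'tcp_rot': array([-1.379, -0.896,  0.898]), 'contact_force': array([-0.37, -0.2 ,  0.21]), 'ft_torque': array([-0.028, -0.011,  0.004]), 'gripper_width': np.float64(0.085)}
scene 48.88805313532035 282.1890530047812 210.0774496025355 [ 2.0076 -1.2449  0.5467] [-0.2465  0.42    0.8494]
hook [(0.76, [244.9, 245.1, 50.8, 44.1]), (0.66, [172.8, 234.8, 13.9, 18.2])]
plinth [(0.85, [311.5, 157.8, 102.5, 100.9])]
grease_tin [(0.59, [173.3, 234.7, 16.7, 20.3])]
connector_a [(0.66, [385.7, 194.2, 8.6, 17.3]), (0.51, [349.2, 182.0, 6.8, 15.3])]
tray []
side 52.79080173460636 284.73040021693583 216.1455046944694 [ 2.2406 -1.4254  0.4019] [-0.2445  0.4913  0.726 ]
hook [(0.79, [242.2, 259.0, 53.9, 49.3])]
plinth [(0.82, [312.7, 140.9, 117.4, 118.4])]
grease_tin [(0.84, [150.8, 233.1, 24.5, 26.9]), (0.54, [238.7, 257.1, 57.6, 50.4])]
connector_a [(0.7, [396.9, 186.8, 12.3, 14.7]), (0.53, [354.0, 170.8, 13.0, 17.5])]
tray [(0.66, [239.7, 263.0, 58.0, 41.5])]
```

View pics/scene0.png

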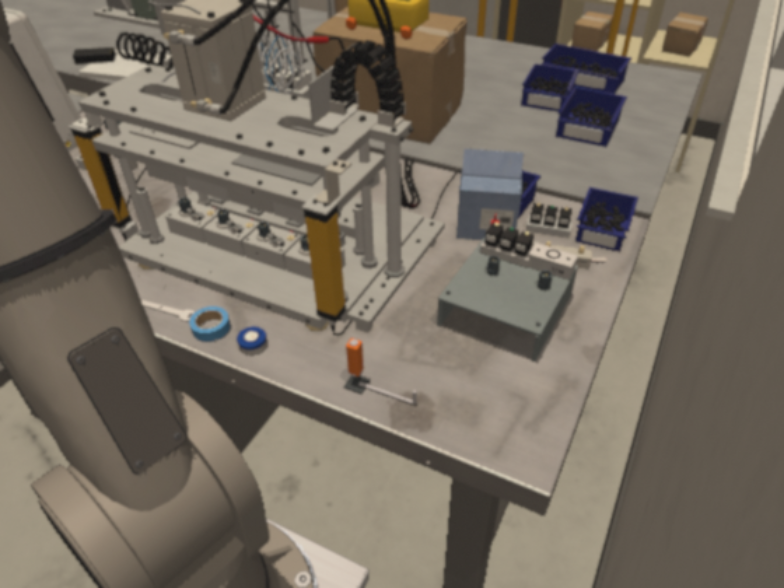

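View pics/side0.png

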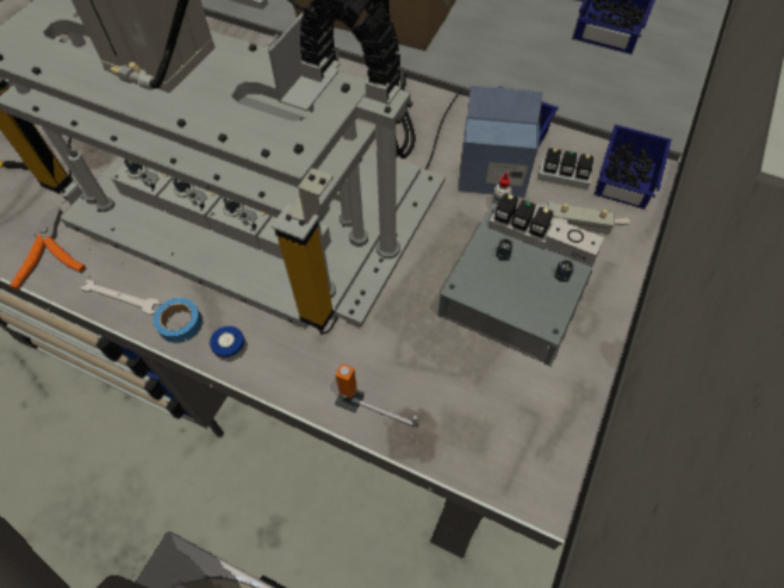

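The views show the hook at scene (355,385) with its tip at (415,398), and the plinth's top front edge running from about (441,300) to (541,345). The tin is at (251,338) and the connectors at (493,266) and (545,280). Next I'll backproject these points.

```bash
cat > h.py <<'E'
from bench import bot, hand, solver, monitor, grab_frame, workorder, nets
import cv2, numpy as np
from scipy.spatial.transform import Rotation as R
def K(f):
    F=210/np.tan(np.radians(f["vertical_fov"]/2)); return np.array([[F,0,f["cx"]],[0,F,f["cy"]],[0,0,1.]])
def back(f,uv,z):
    Rm=R.from_rotvec(f["rvec"]).as_matrix(); c=-Rm.T@np.array(f["tvec"])
    d=Rm.T@np.linalg.inv(K(f))@np.array([uv[0],uv[1],1.]); return c+d*(z-c[2])/d[2]
def proj(f,P):
    return cv2.projectPoints(np.array(P,float).reshape(-1,3),np.array(f["rvec"]),np.array(f["tvec"]),K(f),None)[0].reshape(-1,2)
def st(): return monitor.get_state()
E
python3 - <<'E'
from h import *
pts={"scene":[(441,298,.074),(543,338,.074),(575,290,.074),(355,387,.0),(415,393,.0365),(415,403,.001),(251,338,.024)],
"side":[(442,290,.074),(552,333,.074),(590,264,.074),(480,232,.074),(348,399,0),(416,417,.0365),(227,341,.024)]}
for c in pts:
    f=grab_frame(c); print(c,"cam",-R.from_rotvec(f["rvec"]).as_matrix().T@f["tvec"])
    for u,v,z in pts[c]: print((u,v,z),np.round(back(f,(u/1.4,v/1.4),z),3))
    x,y=(220,150); cr=f["image"][140:320,220:430,::-1]
    cv2.imwrite(f"pics/{c}_crop.png",cv2.resize(cr,None,fx=3.3,fy=3.3,interpolation=cv2.INTER_CUBIC))
E
```

```text
scene cam [-0.20317949 -0.38750855  0.87592092]
(441, 298, 0.074) [ 0.626 -0.057  0.074]
(543, 338, 0.074) [ 0.609 -0.257  0.074]
(575, 290, 0.074) [ 0.757 -0.273  0.074]
(355, 387, 0.0) [ 0.423  0.015 -0.   ]
(415, 393, 0.0365) [ 0.429 -0.098  0.036]
(415, 403, 0.001) [ 0.436 -0.095  0.001]
(251, 338, 0.024) [0.423 0.234 0.024]
side cam [ 0.14233929 -0.20022297  0.87628614]
(442, 290, 0.074) [ 0.635 -0.05   0.074]
(552, 333, 0.074) [ 0.634 -0.234  0.074]
(590, 264, 0.074) [ 0.785 -0.252  0.074]
(480, 232, 0.074) [ 0.77  -0.063  0.074]
(348, 399, 0) [0.43  0.019 0.   ]
(416, 417, 0.0365) [ 0.435 -0.095  0.036]
(227, 341, 0.024) [0.428 0.236 0.024]
```

View pics/side_crop.png

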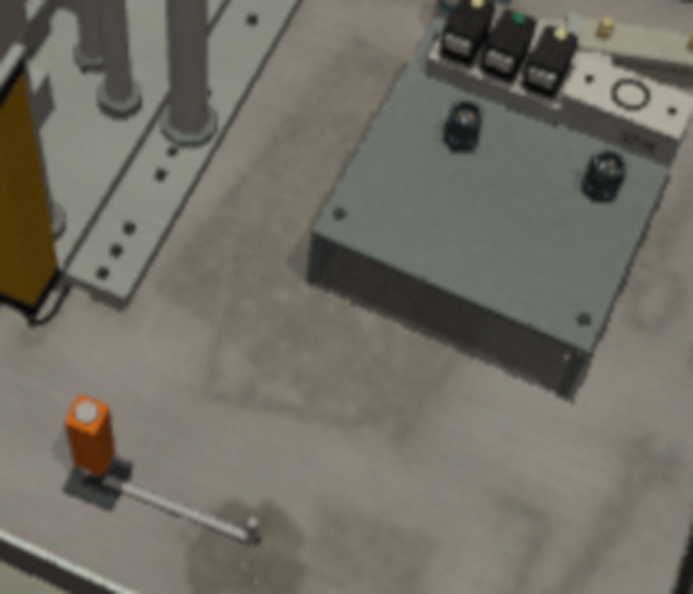

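Run:
```python
from h import *
f=grab_frame("side"); g=grab_frame("scene")
for u,v,z in [(312,233,.074),(588,352,.074),(670,175,.074),(308,282,0),(573,397,0),(462,140,.074),(603,195,.074)]:
    print("plinth",np.round(back(f,(220+u/3.3,140+v/3.3),z),4))
for u,v,z in [(88,411,.105),(254,518,.0365),(253,543,0.001),(97,489,0)]:
    print("hook",np.round(back(f,(220+u/3.3,140+v/3.3),z),4))
# yellow post base/top, fixture corners
for z in (0,.1,.2,.3):
    print(z,"side post base",np.round(back(f,(315/1.4,328/1.4),z),3),"side post top",np.round(back(f,(300/1.4,225/1.4),z),3),"scene base",np.round(back(g,(330/1.4,318/1.4),z),3),"scene top",np.round(back(g,(325/1.4,205/1.4),z),3),"gantry corner scene",np.round(back(g,(405/1.4,125/1.4),z),3),"side",np.round(back(f,(410/1.4,95/1.4),z),3))
s=st(); M=R.from_rotvec(s["tcp_rot"]).as_matrix(); print("tool axes\n",M.round(3))
for yaw in (0,90,180,-90):   # tool x at this yaw, tool y down
    x=np.array([np.cos(np.radians(yaw)),np.sin(np.radians(yaw)),0]); y=np.array([0,0,-1.]); r=R.from_matrix(np.c_[x,y,np.cross(x,y)]).as_rotvec()
    for p in ([.43,.017,.25],[.43,.017,.053],[.44,.017,.053],[.57,-.155,.075],[.48,-.155,.075],[.48,-.155,.058],[.57,-.23,.075],[.57,-.08,.075]):
        q=solver.solve_ik(p,r); print(yaw,p,None if q is None else np.round(q,2))
```

```text
plinth [ 0.625  -0.0514  0.074 ]
plinth [ 0.6173 -0.2476  0.074 ]
plinth [ 0.7747 -0.2584  0.074 ]
plinth [ 0.6298 -0.0514  0.    ]
plinth [ 0.6231 -0.253   0.    ]
plinth [ 0.7414 -0.1172  0.074 ]
plinth [ 0.7387 -0.221   0.074 ]
hook [0.4322 0.0159 0.105 ]
hook [ 0.437  -0.0939  0.0365]
hook [ 0.4336 -0.0958  0.001 ]
hook [0.424  0.0136 0.    ]
0 side post base [0.519 0.128 0.   ] side post top [ 0.7    0.261 -0.   ] scene base [0.554 0.145 0.   ] scene top [0.888 0.359 0.   ] gantry corner scene [1.341 0.365 0.   ] side [1.118 0.224 0.   ]
0.1 side post base [0.476 0.09  0.1  ] side post top [0.636 0.208 0.1  ] scene base [0.468 0.084 0.1  ] scene top [0.763 0.274 0.1  ] gantry corner scene [1.165 0.279 0.1  ] side [1.006 0.176 0.1  ]
0.2 side post base [0.433 0.053 0.2  ] side post top [0.573 0.156 0.2  ] scene base [0.381 0.023 0.2  ] scene top [0.639 0.189 0.2  ] gantry corner scene [0.989 0.193 0.2  ] side [0.895 0.127 0.2  ]
0.3 side post base [0.39  0.016 0.3  ] side post top [0.509 0.103 0.3  ] scene base [ 0.295 -0.037  0.3  ] scene top [0.514 0.103 0.3  ] gantry corner sc
[... 1624 characters left out ...]
2 -2.  ]
180 [0.57, -0.23, 0.075] [-0.5   0.91  1.2   1.91 -1.    1.08 -2.  ]
180 [0.57, -0.08, 0.075] [-0.78  0.86  1.2   2.   -0.97  1.02 -2.23]
-90 [0.43, 0.017, 0.25] [-0.96 -0.05  0.76  2.13  0.04  1.05 -1.79]
-90 [0.43, 0.017, 0.053] [-0.91  0.45  0.88  2.32 -0.62  0.62 -1.12]
-90 [0.44, 0.017, 0.053] [-0.91  0.47  0.89  2.3  -0.64  0.63 -1.1 ]
-90 [0.57, -0.155, 0.075] [-0.48  0.65  0.87  1.96 -0.66  0.84 -0.81]
-90 [0.48, -0.155, 0.075] [-0.62  0.63  1.07  2.16 -0.78  0.82 -0.62]
-90 [0.48, -0.155, 0.058] [-0.59  0.64  1.02  2.16 -0.81  0.79 -0.61]
-90 [0.57, -0.23, 0.075] [-0.43  0.79  1.04  1.91 -0.84  0.96 -0.56]
-90 [0.57, -0.08, 0.075] [-0.57  0.6   0.8   1.99 -0.6   0.8  -1.  ]
```

```bash
cat >> h.py <<'E'
def att(yaw):
    x=np.array([np.cos(yaw),np.sin(yaw),0]); y=np.array([0,0,-1.]); return R.from_matrix(np.c_[x,y,np.cross(x,y)]).as_rotvec()
E
python3 - <<'E'
from h import *
g=grab_frame("scene"); print("left post",np.round(back(g,(90/1.4,130/1.4),.3),3))
a=st()["tcp_rot"]
bot.line_to([.273,.5,.42],feed=.2)
bot.move_to([.40,.15,.43],att(-np.pi/2))
bot.line_to([.46,-.06,.38],feed=.2)
print(st()["time_s"],st()["contact_force"].round(2) if hasattr(st()["contact_force"],"round") else st()["contact_force"])
f=grab_frame("wrist")
print(f["vertical_fov"],f["cx"],f["cy"],"cam",-R.from_rotvec(f["rvec"]).as_matrix().T@f["tvec"])
for n in ("hook","plinth","connector_a"):
    print(n,[(round(r["confidence"],2),r["extent"]) for r in nets.regions_of(n,f)][:3])
cv2.imwrite("pics/w1.png",cv2.resize(f["image"][:,:,::-1],(784,588),interpolation=cv2.INTER_CUBIC))
E
```

```text
left post [0.537 0.636 0.3  ]
5.3 [1.03 0.23 0.67]
63.295744812948236 278.99907095732357 207.8406790162497 cam [ 0.54268959 -0.05992524  0.52301359]
hook [(0.57, [211.9, 155.2, 93.7, 41.4])]
plinth [(0.65, [272.6, 3.2, 170.5, 33.6])]
connector_a []
```

View pics/w1.png

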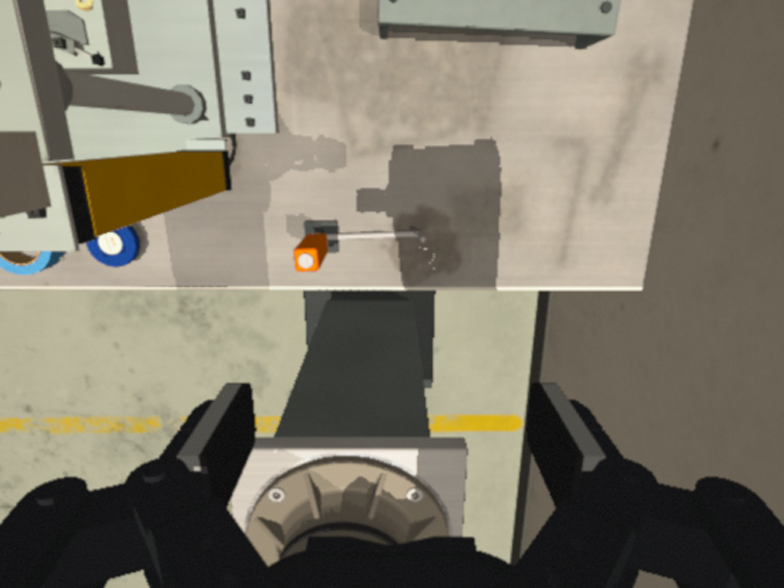

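The wrist view shows the handle top at (306,261), the foot around (321,236), the tip at (423,237), and the plinth's front top edge from (379,26) to (617,36).

Run:
```python
from h import *
f=grab_frame("wrist")
k=1.4
for n,u,v,z in [("htop",306,261,.105),("foot",321,236,.005),("tip",423,239,.0365),("rod end",417,234,.0045),("pl TL",379,26,.074),("pl TR",617,37,.074),("pl BL",384,39,0),("pl BR",582,47,0)]:
    print(n,np.round(back(f,(u/k,v/k),z),4))
im=f["image"]; c1=cv2.resize(im[100:210,190:320,::-1],None,fx=5,fy=5,interpolation=cv2.INTER_CUBIC)
cv2.imwrite("pics/w1a.png",c1)
# model fit: hook on bench, find (x,y,yaw) best matching 3 points
from scipy.optimize import least_squares
obs=np.array([[306,261],[321,236],[423,239]])/k
loc=np.array([[0,0,.105],[0,0,.005],[.110,0,.0365]])
def res(p):
    P=loc@R.from_rotvec([0,0,p[2]]).as_matrix().T+[p[0],p[1],0]; return (proj(f,P)-obs).ravel()
o=least_squares(res,[.43,.016,-1.5]); print(o.x,np.degrees(o.x[2]),o.fun.round(2))
```

```text
htop [0.4316 0.0169 0.105 ]
foot [0.4336 0.0172 0.005 ]
tip [ 0.4373 -0.0932  0.0365]
rod end [ 0.4359 -0.0886  0.0045]
pl TL [ 0.6267 -0.0496  0.074 ]
pl TR [ 0.6187 -0.25    0.074 ]
pl BL [ 0.6292 -0.0527  0.    ]
pl BR [ 0.6224 -0.2481  0.    ]
[ 0.43244636  0.01693786 -1.52707267] -87.49481891297295 [-0.06 -0.61  0.23  0.72 -0.15  0.  ]
```

View pics/w1a.png

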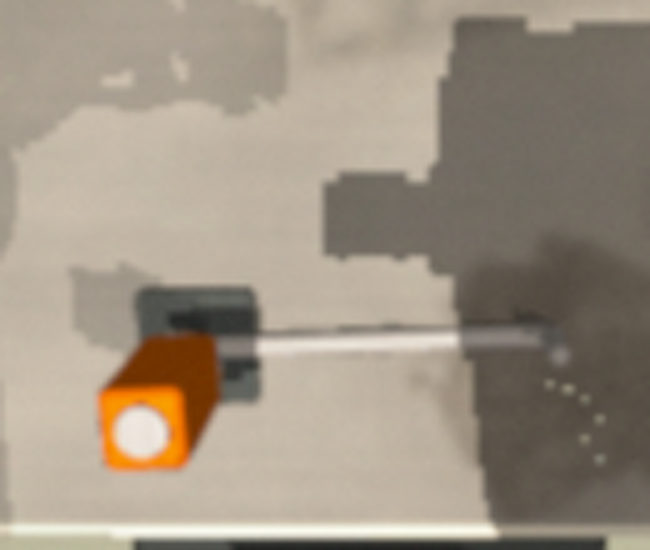

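```bash
cat >> h.py <<'E'
HK=np.array([.4324,.017]); HYAW=np.radians(-87.5); ZG=.052   # hook start, TCP z with hook on bench
PO=np.array([.6235,-.150]); PYAW=np.radians(-2.2)
ex=np.array([np.cos(PYAW),np.sin(PYAW)]); ey=np.array([-ex[1],ex[0]])
def tip(px,py,lift):  # TCP position that puts hook pin at plinth (px,py), hook underside at lift
    w=PO+(px-.110)*ex+py*ey; return [w[0],w[1],ZG+lift]
def F(n=3):
    fs=[]
    for _ in range(n): bot.hold(.03); fs.append(st()["contact_force"])
    return np.mean(fs,axis=0)
def Fp(b): d=F()-b; return np.round([d[:2]@ex,d[:2]@ey,d[2]],2)
E
python3 - <<'E'
from h import *
hand.command_gripper(.06)
bot.move_to([*HK,.20],att(HYAW)); b=F()
bot.line_to([*HK,.115],feed=.12); bot.line_to([*HK,ZG],feed=.06); print(st()["time_s"],Fp(b),st()["tool_pos"])
hand.command_gripper(.015,80); bot.hold(.1)
print("grip",st()["gripper_width"],Fp(b))
bot.line_to([*HK,ZG+.04],feed=.06); print("lifted",st()["gripper_width"],Fp(b))
w=tip(-.045,.075,.04); bot.line_to([.44,-.06,ZG+.05],feed=.15,attitude=att((HYAW+PYAW)/2)); bot.line_to(w,feed=.15,attitude=att(PYAW))
bot.line_to(tip(-.045,.075,.006),feed=.1); print(st()["time_s"],Fp(b),st()["tool_pos"],w)
f=grab_frame("side"); cv2.imwrite("pics/s2.png",cv2.resize(f["image"][120:330,200:440,::-1],None,fx=2.8,fy=2.8,interpolation=cv2.INTER_CUBIC))
p=tip(-.045,.075,.006); T=PO+(-.045)*ex+.075*ey
print("pred tip px",(proj(f,[T[0],T[1],.0425])-[200,120])*2.8)
E
```

```text
8.8917 [-0.36  0.28 -0.66] [0.43262453 0.01711775 0.05230135]
grip 0.021291155637827987 [-0.69  0.34  4.59]
lifted 0.0212838463622868 [-0.34  0.51 -0.98]
12.8083 [-0.38 -0.15 -2.3 ] [ 0.47182241 -0.06913783  0.05851862] [np.float64(0.47149333363791773), np.float64(-0.06910517086063783), 0.092]
pred tip px [[322.21864426 326.33536529]]
```

View pics/s2.png

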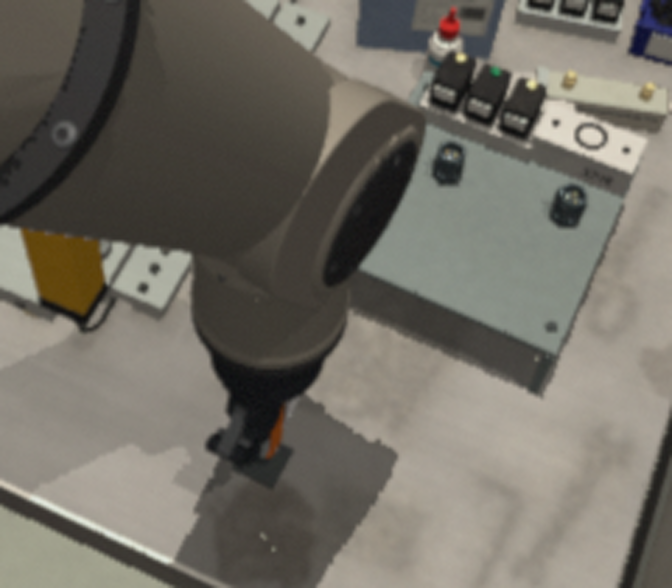

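The arm hides the tip in this view, so I'll check it with the wrist camera.

Run:
```python
from h import *
f=grab_frame("wrist"); T=PO+(-.045)*ex+.075*ey
B=PO-.155*ex+.075*ey
im=cv2.resize(f["image"][:,:,::-1],(784,588),interpolation=cv2.INTER_CUBIC)
P=[[T[0],T[1],.0425],[T[0],T[1],.0105]]+[[*(PO+s*.1*ey),.074] for s in (1,-1)]
for q in proj(f,P)*1.4: cv2.circle(im,tuple(int(v) for v in q),4,(0,0,255),1)
print(proj(f,P)*1.4)
cv2.imwrite("pics/w2.png",im)
```

```text
[[683.09094832 362.58009419]
 [640.06976636 328.77008542]
 [917.17171928 334.74239766]
 [752.33167338 768.7301583 ]]
```

View pics/w2.png

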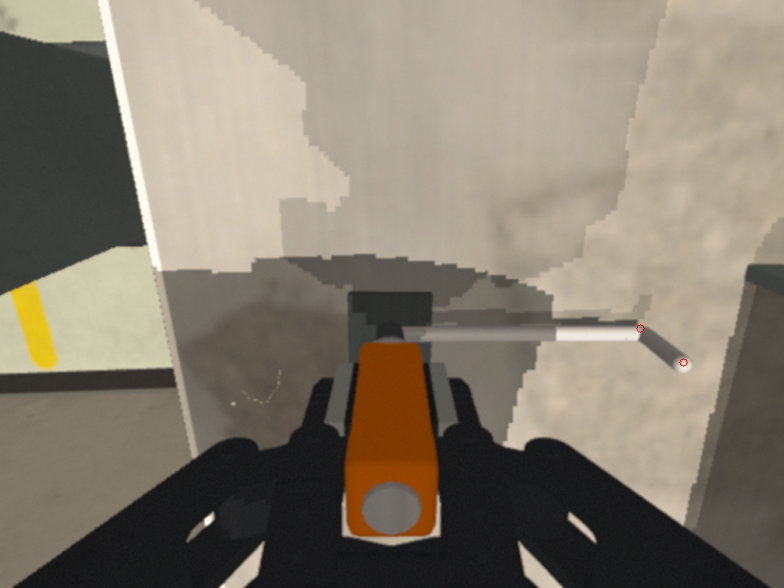

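The hook in the gripper matches the predicted tip and rod end to within 2 px, so the grasp geometry is right. Next I'll enter and sweep.

Run:
```python
from h import *
f=grab_frame("wrist"); print("pl bottom corners px",proj(f,[[*(PO+s*.1*ey),0] for s in (1,-1)])*1.4)
b=F()
def go(px,py,l,step,feed,lim):
    a=st()["tool_pos"]; t=np.array(tip(px,py,l)); n=max(1,int(np.ceil(np.linalg.norm(t-a)/step)))
    for i in range(1,n+1):
        bot.line_to(list(a+(t-a)*i/n),feed=feed); d=F(2)-b; fp=np.round([d[:2]@ex,d[:2]@ey,d[2]],2)
        if np.hypot(fp[0],fp[1])>lim: print("CONTACT",fp); return fp
    return None
c=go(.0,.075,.006,.05,.1,2.5)
c=c is None and go(.048,.075,.006,.008,.05,2.5)
print(c,Fp(b),st()["time_s"])
if c is None:
    c=go(.048,.075,.021,.008,.05,2.5); b=F(); print("up",c,st()["time_s"])
if c is None:
    c=go(.048,-.035,.021,.002,.04,2.)
s=st(); d=np.array(s["tool_pos"][:2])-PO; print(c,"pin at",d@ex+.110,d@ey,s["tool_pos"][2]-ZG,s["time_s"])
np.save("b.npy",b)
```

```text
pl bottom corners px [[740.14128948 266.76824584]
 [658.86670956 604.68306262]]
None [-0.12 -0.58  0.81] 16.4167
up None 17.25
CONTACT [-0.73  6.2   0.94]
[-0.73  6.2   0.94] pin at 0.047999393454311486 0.015956618381472873 0.020922777320632628 26.75
```

```bash
cat >> h.py <<'E'
def go(b,px,py,l,step,feed,lim):
    a=st()["tool_pos"]; t=np.array(tip(px,py,l)); n=max(1,int(np.ceil(np.linalg.norm(t-a)/step)))
    for i in range(1,n+1):
        bot.line_to(list(a+(t-a)*i/n),feed=feed); d=F(2)-b; fp=np.round([d[:2]@ex,d[:2]@ey,d[2]],2)
        if np.linalg.norm(fp)>lim: print("CONTACT",fp); return fp
    return None
def pin():
    s=st(); d=np.array(s["tool_pos"][:2])-PO; return np.round([d@ex+.110,d@ey,s["tool_pos"][2]-ZG,s["time_s"]],4)
E
python3 - <<'E'
from h import *
b=np.load("b.npy")
bot.line_to(tip(.048,.023,.021),feed=.05); b=F(); print(pin())
bot.line_to(tip(.048,.023,.004),feed=.05); print(Fp(b))
bot.line_to(tip(.048,-.003,.004),feed=.06); print(Fp(b))
c=go(b,.048,-.003,.021,.003,.03,3.); print("up",c,pin(),Fp(b)); np.save("b.npy",b)
if c is None:
    for y in (.0,.003,.006):  # feel the ring sideways
        pass
    c=go(b,.036,-.003,.021,.002,.03,2.5); print("pull",c,pin())
E
```

```text
[4.80000e-02 2.27000e-02 2.10000e-02 2.71583e+01]
[ 0.22 -0.37 -0.28]
[-0.3   0.   -0.34]
up None [ 4.81000e-02 -3.00000e-03  2.11000e-02  3.03333e+01] [-0.35  0.22 -0.26]
pull None [ 3.620e-02 -3.000e-03  2.110e-02  3.265e+01]
```

Run:
```python
from h import *
b=np.load("b.npy"); print(Fp(b))
for x in (.033,.030,.027):
    bot.line_to(tip(x,-.003,.021),feed=.03); print(x,Fp(b))
```

```text
[ 1.61 -0.14 -0.28]
0.033 [1.99 0.45 0.1 ]
0.03 [1.89 0.07 0.14]
0.027 [2.06 0.36 0.21]
```

A steady pull of about 2 N in +x means the tray is following. I'll draw it out slowly.

Run:
```python
from h import *
b=np.load("b.npy")
for x in (.0,-.03,-.053):
    bot.line_to(tip(x,-.003,.021),feed=.04); print(x,Fp(b),st()["time_s"])
bot.hold(.25)
f=grab_frame("wrist"); cv2.imwrite("pics/w3.png",cv2.resize(f["image"][:,:,::-1],(784,588),interpolation=cv2.INTER_CUBIC))
T=PO-.053*ex-.003*ey; print(proj(f,[[*T,.0575]])*1.4, proj(f,[[*(PO+s*.087*ey-.02*ex),.058] for s in (1,-1)])*1.4)
```

```text
0.0 [1.01 0.94 0.54] 34.725
-0.03 [1.32 1.55 0.32] 35.725
-0.053 [0.83 1.32 0.46] 36.55
[[685.53305483 363.40201809]] [[850.75634082 101.14803447]
 [725.23010499 542.57711803]]
```

View pics/w3.png

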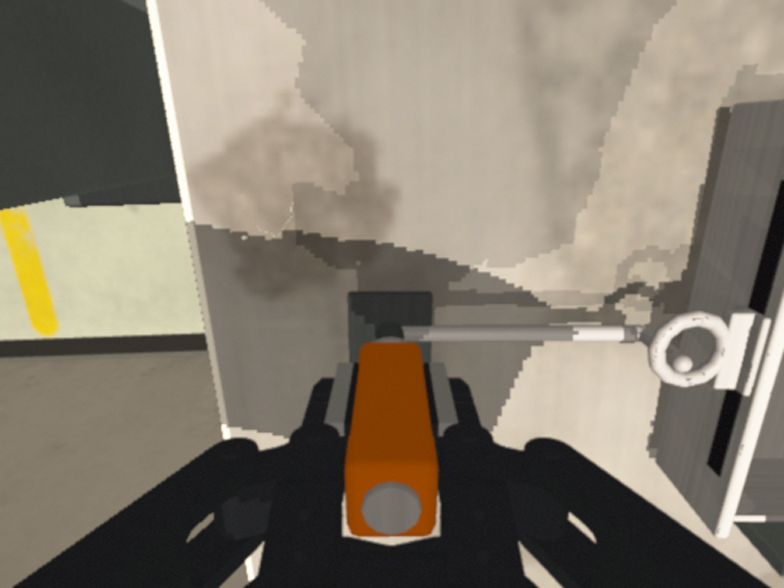

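The pin is in the eye and the tray is out by about 94 mm, with its panel well past the top's edge. Now unhook and return the hook.

Run:
```python
from h import *
b=np.load("b.npy")
bot.line_to(tip(-.0495,-.001,.021),feed=.03); print(Fp(b))
bot.line_to(tip(-.0495,-.001,.012),feed=.03); print(Fp(b))
bot.line_to(tip(-.0495,-.001,.003),feed=.04); print(Fp(b))
bot.line_to(tip(-.083,-.001,.003),feed=.06); print(Fp(b),pin())
f=grab_frame("wrist")
bot.line_to([.44,-.09,ZG+.03],feed=.12,attitude=att((HYAW+PYAW)/2)); bot.line_to([*HK,ZG+.03],feed=.12,attitude=att(HYAW))
bot.line_to([*HK,ZG+.006],feed=.06); b=F()
for z in (.004,.003,.002,.001,0.,-.0005):
    bot.line_to([*HK,ZG+z],feed=.03); fp=Fp(b); print(z,fp)
    if fp[2]>2: break
hand.command_gripper(.06); bot.hold(.2)
bot.line_to([*HK,.13],feed=.08); bot.line_to([.46,-.06,.38],feed=.2); print(st()["time_s"])
f=grab_frame("wrist"); im=cv2.resize(f["image"][:,:,::-1],(784,588),interpolation=cv2.INTER_CUBIC)
ux=np.array([np.cos(HYAW),np.sin(HYAW)]); 
P=[[*HK,.105],[*(HK+.11*ux),.0365],[*(PO-.0245*ex+.087*ey),.058],[*(PO-.0245*ex-.087*ey),.058]]
for q in proj(f,P)*1.4: cv2.circle(im,tuple(int(v) for v in q),4,(0,0,255),1)
cv2.imwrite("pics/w4.png",im)
```

```text
[-0.52  0.39 -0.11]
[-0.35 -0.11 -0.3 ]
[-0.12 -0.01  0.24]
[-0.54  0.11 -0.26] [-8.25000e-02 -1.00000e-03  3.10000e-03  3.90667e+01]
0.004 [ 0.16  0.41 -0.12]
0.003 [ 0.29 -0.15 -0.39]
0.002 [-0.37  0.15  0.5 ]
0.001 [ 0.21 -0.11  0.15]
0.0 [-2.09  0.42  8.46]
46.7
```

View pics/w4.png

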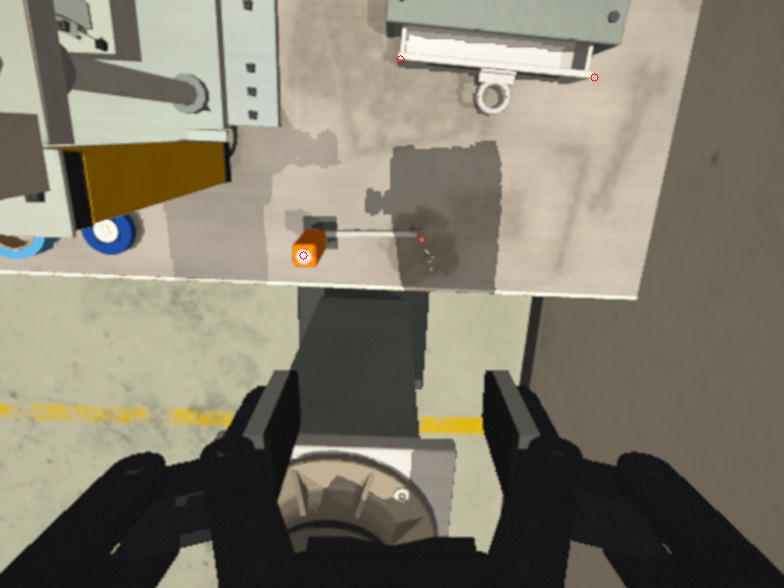

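The hook stands upright where it started: the handle top at (303,255) and the tip at (421,239) both sit on their predicted marks. The tray panel runs from (400,60) to (594,76), matching the predicted line 24.5 mm past the edge.

```bash
python3 -c "
from h import *
bot.hold(.3); workorder.sign_off(); print(st()['time_s'])"
```

```text
the job is handed in; nothing more can be done
the job is handed in; nothing more can be done
```

The tray is drawn out, the hook is back where it stood, and the job is handed in. It took about 47 s of the 70 s allowed; the sign-off reports no verdict.

**What I did:** I located the hook and plinth in the camera images and gripped the hook at its handle. I brought the tip in under the top and swept sideways with light touches until it met the ring, with a highest reading of about 6 N. That put the eye's centre about 3 mm to the right of the middle. I then lowered the tip, moved under the ring, raised it into the hole, and drew the tray out at about 0.04 m/s.

**Last checks:**
- **Tray:** the wrist picture shows it out by about 94 mm, with the panel about 24 mm past the edge of the top.
- **Hook:** it stands upright within a few millimetres of its start and clear of the plinth and tray. It was set down with about 8 N on the bench.
- **Unhooking:** forces stayed at noise level.
- **Bystanders:** the tin is in view and looks unmoved. The connectors were out of the last picture, so I did not recheck them, but nothing came near them.

**One disagreement:** the pull force read only 1 to 2 N, where about 4 N of drag was expected. I read it with the arm stopped, and the picture confirmed that the tray had followed.

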